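# Refit the lever of the sesame-brick press

## Robot

A 6-joint arm with a two-finger parallel gripper is mounted at the origin on the work surface. World frame = base frame: x ahead of the robot, y to its left, z up, the work surface at z = 0. Lengths are in mm, angles in rad, forces in N, time in s.
With the tool pointing down it reaches from about 275 to 1000 mm from the base axis. Payload 8.4 kg.
Tool frame: the origin (TCP) lies at the very end of the fingers, on their centre line; the grasp point (between the pads) lies 19 mm behind it (r.tcp_to_grasp is the distance from the TCP to the grasp point, in mm); z points along the fingers, y is the line along which they close (so a half turn about z gives the same grasp; the last joint's range is limited). The gripper opens to 85 mm and grips with 20 to 120 N. Pads are 22 mm wide; open, the fingers measure 114 mm over their backs; the gripper's body (76 mm by 85 mm) begins 54 mm behind the grasp point. The pads swing forward as they close: fully open they stand 13 mm farther back than shut.
Start: joints at [1.216, 0.353, 1.633, -0, 1.155, -0.002], TCP at [215.953, 586.509, 231.281] pointing down, gripper open.
Joint ranges: [-2.63, 2.63], [-0.92, 2.1], [0.06, 2.66], [-1.3, 4.44], [0, 2.69], [-3.02, 3.02]. Speed limits (rad/s): [2.22, 2.22, 2.79, 3.14, 3.14, 3.14].

## Interface

Orientations are given as [roll, pitch, yaw] about the fixed x, y, z axes, in that order (R = Rz(yaw) Ry(pitch) Rx(roll)).
In Python, from rig import r gives the robot as it stands. The module is installed in compiled form; this text tells all that it offers.
- The arm moves only by the tool play_rows, never from a script. Its argument "rows" is a list of rows, each an object with "dp": the shift along the tool's x, y, z in units of 40 mm (1.0 is 40 mm), a list of three; "turn": the turn, a rotation vector about the tool's x, y, z in units of 6 degrees (1.0 is 6 degrees), a list of three; "fingers": the closure, from 0 (fully open) to 1 (shut). In form: [{"dp": [tx, ty, tz], "turn": [wx, wy, wz], "fingers": fingers}, ...]. A call has 1 to 5 rows; each row shifts and turns the commanded pose from where the row before left it, along the tool's axes as they then stand; what a row does not reach is not made up. A row lasts 1/12 s, in which the tool goes at most 41.7 mm and 7.16 degrees, less where a joint would pass 70% of its speed; a pose out of reach is approached as far as the arm can. A call is refused whole if a number of a shift passes 1 or a number of a turn 1, either way. A call with a gripper value outside its range is refused whole. The fingers move at their own pace and stop on an object; "force" is the grip in N (left out, the last holds). Time passes only in rows, so rows that do not move let the fingers close. It gives the time, the measured TCP pose, the force, the opening and the grip force at its end, in the units of the state.
- r.sense(): the state, without advancing time (a new reading comes with each control period).
- r.grab_frame(name): name is "side" or "top"; returns a dict with "pixels" (384x512x3 uint8, red, green, blue), "fx", "fy", "cx", "cy" (pixels), "pose" (4x4, takes a point from camera to world coordinates). Camera axes: x right, y down, z forward; pixel columns grow to the right and rows downward; lengths in mm; the calibration is good to about 2 mm. A picture is of the moment at which its call begins. There is no depth.
- r.sign_off(): hands the job in; it is judged then, once.
The state is a dict: "clock": time; "qpos": joint angles; "qvel": joint speeds; "joint_efforts": joint torques, N m; "eef_pos": TCP position; "tcp_rot": TCP orientation; "contact_force": force on the tool from outside, world axes, zero at the start; "wrist_torque": the same for the moment, N m; "opening": opening from 0.0 (shut) to 1.0 (fully open); "grasp_force": force on a finger pad.
Only numpy, scipy, OpenCV 4.12 (cv2) and the standard library are available. Lean on these libraries where they do the work, as an engineer would, in place of code of your own. Each camera call takes 0.05 s, during which the arm holds its last target. There are 200 camera calls.

## Task

The lever of the bench press lies on the counter: put it back. Slide its nose into the sleeve of the press arm with the button on the side of the hole, squeeze the spring button flush so that it passes under the rim, and push the lever on until the button pops out through the hole. Do not force it (a button jammed hard against the steel bends) and do not ram the press; leave the press arm down and the other things where they are, and let go of the lever.

Things in the scene. Friction and masses are not known exactly. Their poses are not given: they have to be found in the camera images.
- press: bench lever press, bolted down: grey base 200 x 250 mm, column with the pivot at its -y end, aluminium mould and ram in the middle, all below 215 mm. Origin on the counter, 10 mm to the -y side of the ram. Its arm runs level from the pivot towards +y and ends in the sleeve, which overhangs the base; the arm rests on its stop under about 2 kg of its own weight and can only be lifted, about the pivot
- pivot_mid (a point): middle of the arm's pivot, 185 mm above the counter; its y axis is the level axis of arm and sleeve, z up. The sleeve is clamped to the arm by bolts through a slot, so its reach is known only roughly: its open mouth is 305 mm from the pivot along +y, give or take 20 mm (where exactly must be felt or seen). The lever goes in towards -y. In press axes the pivot is at (0, -115, 185) mm
- sleeve_guess (a point): nominal middle of the sleeve's mouth (305 mm from the pivot, axes as pivot_mid); the real mouth is up to 20 mm nearer or farther along y. Square steel sleeve, inside 27 x 27 mm, walls 3 mm, rim square-edged, no lead-in, a solid stop 111 mm inside the mouth. Round hole 13 mm across through its +x wall at mid height, 45 mm inside the mouth: there the button must pop out
- lever_mid (a point): centre of the loose lever: steel square tube 25 x 25 mm, 300 mm long, about 0.25 kg, lying flat (centre 12.5 mm up). y axis from nose to tail, z up: nose at y = -150 mm with a black plug tapering over its last 7 mm to 17 x 17 mm; bare tube from -143 to +28 mm; black rubber grip, 29 mm wide and 25 mm high, from +28 to the tail at +150 mm. Home: nose 105 mm inside the sleeve
- lever: the same lever as a whole: origin 12.5 mm below lever_mid, same axes. Let go with only its nose in the sleeve, it stays there but its tail sags by up to about 4 degrees; 1 mm of play all round in the sleeve
- button_top (a point): middle of the flat top of the lever's spring button (moves with it): in the lever's frame x = 17.5 mm from lever_mid when fully out, 12.5 mm when flush with the tube. The button is a square-sided steel pin 11 mm across with a 1 mm bevel, 5 mm proud of the tube's +x face, its middle at y = -90 mm, 60 mm from the nose
- button: the spring button itself, origin 10 mm inside the tube's face when out. It takes 2.5 N at first, 5 N flush, and moves only straight in and out, so that pressing part of its top is enough. The sleeve's rim stops it unless it is within 2 mm of flush; inside the sleeve it rubs on the wall with about 3 to 6 N of drag. Jammed hard (some 20 N) on the steel it bends
- brick_short: bystander: sesame brick 55 x 140 x 50 mm beside the lever, origin under its middle
- brick_long: bystander: sesame brick 55 x 200 x 50 mm beyond the press, origin under its middle
- brittle_round: bystander: flat round sweet, 90 mm across and 16 mm high, below the sleeve, origin under its middle
- tamper: bystander: wooden tamper, foot 65 x 85 mm, 82 mm tall, on the robot's side of the press, origin under its middle
- scraper: bystander: bench scraper 75 x 110 mm, 16 mm high, on the robot's side of the lever, origin under its middle

How it is judged (in metres and radians):
On the way:
1. the button, pressed in, has slid under the sleeve's wall (x of button_top in the frame of lever_mid below 0.0155 m and y of button_top in the frame of press between 0.115 and 0.174 m and z of button_top in the frame of press between 0.177 and 0.193 m and x of button_top in the frame of press between 0.006 and 0.022 m), for 0.03 s.
At the end, for the whole second after the job is handed in: The button stands out through the hole of the sleeve (within 1.5 mm of fully out, and at the hole: 45 mm inside the mouth wherever the sleeve is clamped), the lever in line with the press arm (within 0.08 rad) and at rest, the arm down on its stop (button 185 mm above the counter within 7 mm) (x of button_top in the frame of lever_mid above 0.016 m and y of button_top in the frame of press between 0.123 and 0.167 m and z of button_top in the frame of press between 0.178 and 0.192 m and x of button_top in the frame of press between 0.013 and 0.022 m and angle between the y axis of lever_mid and the y axis of press, either way round below 0.08 rad and linear speed of lever below 0.01 m/s); the robot touches nothing.
It fails at once if the button is jammed: it bears on the press with more than 20 N (contact force between button and press above 20 N).
It fails at once if the fingers are rammed against the press with more than 30 N (contact force between the fingers and press above 30 N).
It fails at once if a bystander on the counter is moved by more than 30 mm (distance of any of brick_short, brick_long, brittle_round, tamper, scraper from where it was at the start of the episode above 0.03 m).
It also fails if it takes over 69 s, if anything falls off the work surface, if the arm or the gripper's body presses on something with over 40 N, if the wrist force passes 120 N, or if a joint passes its speed limit or range.

## Working session

There is one attempt and no reset: what is moved stays moved. The work goes in short steps, Python scripts to look and compute and a tool call to move; the robot and the scene stay as the last step left them, time stands still between calls to the robot, and variables do not carry over. Pictures are saved under pics/ and viewed, at most 10 in all, crops included, and the job is handed in when it is done.

Besides the shell and the picture viewer there is one more tool, called as a command line: name --argument value ..., lists and objects as JSON in quotes. play_rows: Moves the arm, as the interface text tells. Its arguments: {"type":"object","properties":{"rows":{"type":"array"},"force":{"type":"number"}},"required":["rows"]}

```bash
mkdir -p pics
python3 - <<'E'
from rig import r
import cv2,numpy as np
print(r.sense())
for n in("side","top"):
    f=r.grab_frame(n); cv2.imwrite(f"pics/{n}0.png",f["pixels"][:,:,::-1]); np.savez(f"{n}0.npz",**f)
    print(n,f["fx"],f["fy"],f["cx"],f["cy"],np.round(f["pose"],3).tolist())
E
```

```text
{'clock': 0.0, 'qpos': array([ 1.21559364e+00,  3.53664595e-01,  1.63416348e+00, -4.64824427e-05,
        1.15520369e+00, -2.39407111e-03]), 'qvel': array([-1.73543195e-04,  2.12342118e-04, -4.81211528e-05, -1.08499582e-04,
        6.35638901e-05,  3.57413934e-04]), 'joint_efforts': array([ 2.00885210e-03, -6.05253267e+01, -3.42074203e+01,  7.54795565e-05,
        9.28479829e-03,  7.20479829e-05]), 'eef_pos': array([215.79693012, 586.03489061, 230.53886037]), 'tcp_rot': array([-3.14015345e+00,  3.90532365e-05,  2.78880286e+00]), 'contact_force': array([ 0.15751774, -0.35843621,  0.39495164]), 'wrist_torque': array([ 0.034109  ,  0.0414652 , -0.00043491]), 'grasp_force': 0.0, 'opening': 1.0028855217250154}
side 416.3429222390075 416.3429222390075 252.49293262276973 185.2927262945694 [[0.833, -0.312, 0.457, 21.072], [-0.553, -0.437, 0.71, -789.337], [-0.022, -0.844, -0.536, 751.277], [0.0, 0.0, 0.0, 1.0]]
top 449.5228765647403 449.5228765647403 256.803071877597 197.04547360729043 [[0.024, -0.985, 0.171, 352.872], [-1.0, -0.021, 0.021, -14.115], [-0.017, -0.172, -0.985, 1325.48], [0.0, 0.0, 0.0, 1.0]]
```

View pics/side0.png

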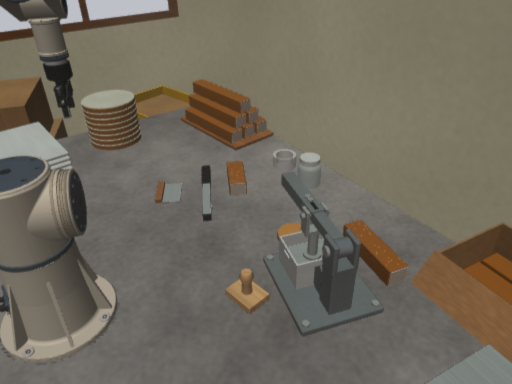

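View pics/top0.png

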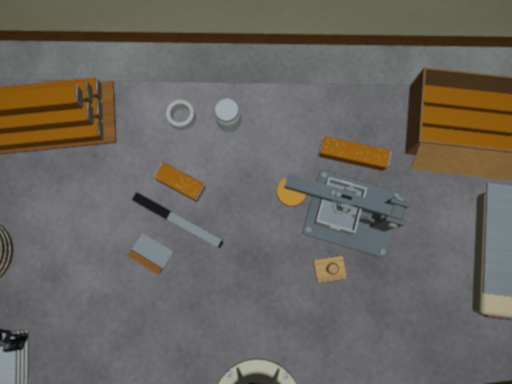

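Run:
```python
import cv2,numpy as np
t=np.load("top0.npz")["pixels"][:,:,::-1];s=np.load("side0.npz")["pixels"][:,:,::-1]
def c(i,x,y,w,h,k): return cv2.resize(i[y:y+h,x:x+w],None,fx=k,fy=k,interpolation=cv2.INTER_NEAREST)
a=c(t,125,180,100,75,4);b=c(t,270,150,100,75,4);d=c(s,180,150,100,75,4);e=c(s,265,165,100,75,4)
cv2.imwrite("pics/crop0.png",np.vstack([np.hstack([a,b]),np.hstack([d,e])]))
```

```text
(no output)
```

View pics/crop0.png

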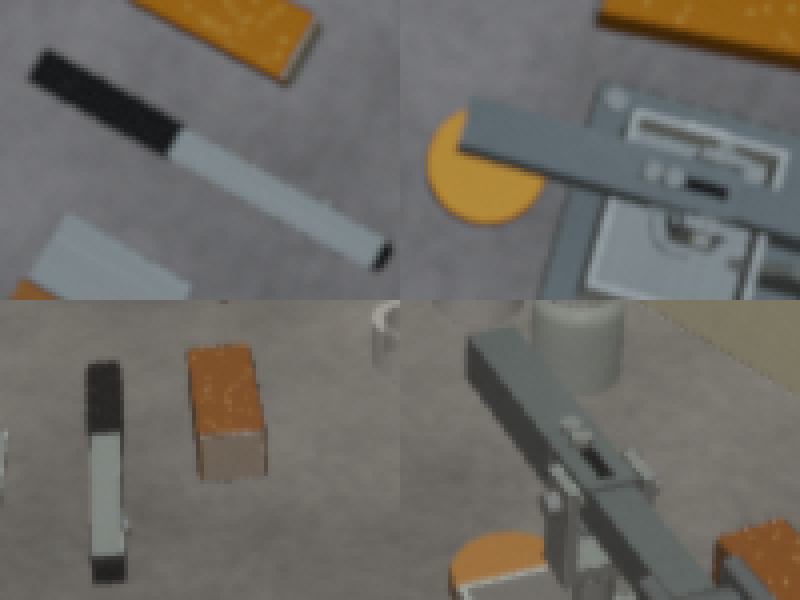

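```bash
cat > h.py <<'E'
import numpy as np,cv2
def cam(n):
    f=np.load(n+".npz"); return f
def ray(f,uv):
    uv=np.atleast_2d(np.asarray(uv,float)); d=np.c_[(uv[:,0]-f["cx"])/f["fx"],(uv[:,1]-f["cy"])/f["fy"],np.ones(len(uv))]
    return f["pose"][:3,3],d@f["pose"][:3,:3].T
def onz(f,uv,z):
    o,d=ray(f,uv); return o+d*((z-o[2])/d[:,2])[:,None]
def proj(f,p):
    p=np.atleast_2d(p); q=(p-f["pose"][:3,3])@f["pose"][:3,:3]
    return np.c_[q[:,0]/q[:,2]*f["fx"]+f["cx"],q[:,1]/q[:,2]*f["fy"]+f["cy"]]
def tri(f,a,g,b):
    o1,d1=ray(f,a);o2,d2=ray(g,b);d1,d2=d1[0],d2[0]
    s=np.linalg.lstsq(np.c_[d1,-d2],o2-o1,rcond=None)[0]
    p,q=o1+s[0]*d1,o2+s[1]*d2
    return (p+q)/2,np.linalg.norm(p-q)
E
python3 - <<'E'
from h import *
T=cam("top0");S=cam("side0");t=T["pixels"];s=S["pixels"]
hsv=cv2.cvtColor(t,cv2.COLOR_RGB2HSV)
roi=np.zeros(t.shape[:2],np.uint8);roi[188:252,128:228]=1
g=t.max(2).astype(int)
for nm,m in(("dark",(g<65)),("light",(t[:,:,2].astype(int)-t[:,:,0]>-3)&(g>120))):
    m=(m&(roi>0)).astype(np.uint8)
    n,l,st,c=cv2.connectedComponentsWithStats(m)
    for i in range(1,n):
        if st[i,4]>8:
            pts=np.argwhere(l==i)[:,::-1].astype(np.float32); R=cv2.minAreaRect(pts); b=cv2.boxPoints(R)
            print(nm,st[i],R); print(np.round(onz(T,b,12.5),1).tolist())
lsd=cv2.createLineSegmentDetector()
for n,f,(x0,y0,x1,y1) in(("top",T,(275,160,410,260)),("side",S,(270,165,365,310))):
    im=cv2.cvtColor(f["pixels"],cv2.COLOR_RGB2GRAY)[y0:y1,x0:x1]
    L=lsd.detect(cv2.resize(im,None,fx=3,fy=3,interpolation=cv2.INTER_CUBIC))[0][:,0]
    L=L/3+np.array([x0,y0,x0,y0])-1/3.
    for q in L:
        if np.hypot(q[2]-q[0],q[3]-q[1])>11:
            w=onz(f,[q[:2],q[2:]],201.5);d=w[1]-w[0]
            print(n,np.round(q,1),np.round(w[:,:2],0).tolist(),"yaw",round(np.degrees(np.arctan2(d[1],d[0]))%180,1))
for a,b in(((288,174.5),(295,172)),((285,187.5),(282,174.5))): print(tri(T,a,S,b),onz(T,a,201.5),onz(S,b,201.5))
E
```

```text
dark [133 193  37  26 356] ((150.7122802734375, 205.11793518066406), (38.85143280029297, 9.227214813232422), 29.05460548400879)
[[565.5, 387.1, 12.5], [590.1, 375.4, 12.5], [535.5, 270.4, 12.5], [511.2, 282.3, 12.5]]
dark [219 241   4   6  14] ((220.70004272460938, 243.60003662109375), (1.7888542413711548, 5.813776969909668), 26.56505012512207)
[[434.9, 122.1, 12.5], [450.2, 115.1, 12.5], [447.9, 110.3, 12.5], [432.6, 117.3, 12.5]]
light [130 188   4   7  13] ((131.32691955566406, 190.86538696289062), (2.1572775840759277, 6.275716304779053), 11.309932708740234)
[[583.4, 393.9, 12.5], [602.2, 391.6, 12.5], [601.0, 385.1, 12.5], [582.3, 387.5, 12.5]]
light [141 188  10   7  49] ((145.5, 191.0), (6.0, 9.0), 90.0)
[[601.5, 361.1, 12.5], [602.1, 334.1, 12.5], [583.9, 332.9, 12.5], [583.3, 359.8, 12.5]]
light [168 213  53  34 500] ((193.6045379638672, 229.00021362304688), (56.81876754760742, 9.036581039428711), 29.167613983154297)
[[509.7, 278.8, 12.5], [533.5, 267.1, 12.5], [455.1, 117.0, 12.5], [431.8, 129.0, 12.5]]
light [128 220   7  17  63] ((131.0, 228.0), (16.0, 6.0), 90.0)
[[504.6,
[... 3564 characters left out ...]
8.1 259.  336.7 271.1] [[477.0, -376.0], [453.0, -399.0]] yaw 42.2
side [324.5 235.7 334.9 249.8] [[503.0, -309.0], [491.0, -353.0]] yaw 74.2
side [345.7 230.7 356.7 244.3] [[550.0, -322.0], [537.0, -366.0]] yaw 73.8
side [299.9 230.7 279.9 235.3] [[472.0, -267.0], [429.0, -255.0]] yaw 164.7
side [337.7 271.5 353.1 267.5] [[453.0, -400.0], [484.0, -409.0]] yaw 164.3
(array([611.86583903, -70.00353178, 200.32873165]), np.float64(6.537492464968125)) [[608.7375699 -68.2127777 201.5      ]] [[614.05740804 -72.32268059 201.5       ]]
(array([576.8050393 , -62.23417937, 201.52785827]), np.float64(4.799126562226616)) [[574.70071355 -61.00375614 201.5       ]] [[579.3108411 -62.8162163 201.5      ]]
```

Side view shows the arm sleeve from (282,174) and (295,172), and the lever at (207,190). The top view shows lever nose (221,244) and tail (134,196), with the sleeve mouth corners at about (288,174) and (285,187). In world axes:
- **Lever:** centre ≈ (509.6, 249.9), yaw 62.5°. Grip and tube lengths match the given sizes.
- **Sleeve:** yaw 74.6°, mouth middle ≈ (594, -66).

I'll move now.

play_rows --rows '[{"dp": [-0.79, -0.61, 0], "turn": [0, 0, 0], "fingers": 0}, {"dp": [-0.79, -0.61, 0], "turn": [0, 0, 0], "fingers": 0}, {"dp": [-0.79, -0.61, 0], "turn": [0, 0, 0], "fingers": 0}, {"dp": [-0.79, -0.61, 0], "turn": [0, 0, 0], "fingers": 0}, {"dp": [-0.79, -0.61, 0], "turn": [0, 0, 0], "fingers": 0}]' --force 80

```text
clock: 0.52
eef_pos: [322.4, 415.6, 231.0]
tcp_rot: [-3.141, -0.0, 2.789]
contact_force: [0.6, 0.0, 0.8]
opening: 1.0
grasp_force: 0.0
```

play_rows --rows '[{"dp": [-0.79, -0.61, 0], "turn": [0, 0, 0], "fingers": 0}, {"dp": [-0.79, -0.61, 0], "turn": [0, 0, 0], "fingers": 0}, {"dp": [-0.79, -0.61, 0], "turn": [0, 0, 0], "fingers": 0}, {"dp": [-0.79, -0.61, 0], "turn": [0, 0, 0], "fingers": 0}, {"dp": [-0.79, -0.61, 0], "turn": [0, 0, 0], "fingers": 0}]'

```text
clock: 0.93
eef_pos: [428.7, 246.5, 231.2]
tcp_rot: [-3.142, -0.0, 2.789]
contact_force: [-0.6, 0.3, -0.5]
opening: 1.0
grasp_force: 0.0
```

play_rows --rows '[{"dp": [-0.79, -0.61, 0], "turn": [0, 0, 0], "fingers": 0}, {"dp": [-0.79, -0.61, 0], "turn": [0, 0, 0], "fingers": 0}, {"dp": [0, 0, 0], "turn": [0, 0, 1], "fingers": 0}, {"dp": [0, 0, 0], "turn": [0, 0, 1], "fingers": 0}, {"dp": [0, 0, 0], "turn": [0, 0, 1], "fingers": 0}]'

```text
clock: 1.35
eef_pos: [470.8, 179.6, 231.0]
tcp_rot: [-3.141, -0.0, 2.467]
contact_force: [0.6, -0.3, -0.1]
opening: 1.001
grasp_force: 0.0
```

play_rows --rows '[{"dp": [0, 0, 0], "turn": [0, 0, 1], "fingers": 0}, {"dp": [0, 0, 0], "turn": [0, 0, 1], "fingers": 0}, {"dp": [0, 0, 0], "turn": [0, 0, 1], "fingers": 0}, {"dp": [0, 0, 0], "turn": [0, 0, 1], "fingers": 0}, {"dp": [0, 0, 0], "turn": [0, 0, 1], "fingers": 0}]'

```text
clock: 1.77
eef_pos: [470.4, 180.6, 231.0]
tcp_rot: [-3.141, -0.0, 1.946]
contact_force: [0.5, 0.1, -0.6]
opening: 0.996
grasp_force: 0.0
```

play_rows --rows '[{"dp": [0, 0, 0], "turn": [0, 0, 1], "fingers": 0}, {"dp": [0, 0, 0], "turn": [0, 0, 1], "fingers": 0}, {"dp": [0, 0, 0], "turn": [0, 0, 1], "fingers": 0}, {"dp": [0, 0, 0], "turn": [0, 0, 1], "fingers": 0}, {"dp": [0, 0, 0], "turn": [0, 0, 1], "fingers": 0}]'

```text
clock: 2.18
eef_pos: [470.4, 180.6, 231.0]
tcp_rot: [-3.141, 0.0, 1.422]
contact_force: [0.2, 0.6, 0.2]
opening: 1.0
grasp_force: 0.0
```

play_rows --rows '[{"dp": [0, 0, 0], "turn": [0, 0, 1], "fingers": 0}, {"dp": [0, 0, 0], "turn": [0, 0, 1], "fingers": 0}, {"dp": [0, 0, 0], "turn": [0, 0, 1], "fingers": 0}, {"dp": [0, 0, 0], "turn": [0, 0, 0.2], "fingers": 0}, {"dp": [0, 0, 0], "turn": [0, 0, 0], "fingers": 0}]'

```text
clock: 2.6
eef_pos: [470.4, 180.6, 231.1]
tcp_rot: [-3.141, 0.0, 1.094]
contact_force: [0.2, -0.4, 0.1]
opening: 1.002
grasp_force: 0.0
```

```bash
cat > go.py <<'E'
import sys,numpy as np
from rig import r
from scipy.spatial.transform import Rotation as R
# usage: go.py x y z yawdeg(of tool x; tool down)
def rep(x,y,z,yaw):
    s=r.sense();A=R.from_euler("xyz",s["tcp_rot"]);B=R.from_euler("xyz",[np.pi,0,np.radians(yaw)])
    d=A.inv().apply(np.array([x,y,z])-s["eef_pos"])
    print("t",round(s["clock"],2),"pos",np.round(s["eef_pos"],1),"rotdeg",np.round(np.degrees(s["tcp_rot"]),2),"F",np.round(s["contact_force"],1),"T",np.round(s["wrist_torque"],2),"open",round(s["opening"],3),"g",round(s["grasp_force"],1))
    print("dp units",np.round(d/40,3),"mm",np.round(d,1),"turn units",np.round(np.degrees((A.inv()*B).as_rotvec())/6,3))
rep(*map(float,sys.argv[1:5]))
E
python3 go.py 472.2 178.0 3 62.5
```

```text
t 2.6 pos [470.4 180.6 231.1] rotdeg [-1.7998e+02  2.0000e-02  6.2660e+01] F [ 0.2 -0.4  0.1] T [0.   0.   0.03] open 1.002 g 0.0
dp units [-0.036  0.072  5.702] mm [ -1.4   2.9 228.1] turn units [-0.003  0.004  0.027]
```

play_rows --rows '[{"dp": [-0.03, 0.07, 0.95], "turn": [0, 0, 0], "fingers": 0}, {"dp": [0, 0, 0.95], "turn": [0, 0, 0], "fingers": 0}, {"dp": [0, 0, 0.95], "turn": [0, 0, 0], "fingers": 0}, {"dp": [0, 0, 0.95], "turn": [0, 0, 0], "fingers": 0}, {"dp": [0, 0, 0.95], "turn": [0, 0, 0], "fingers": 0}]'

```text
clock: 3.02
eef_pos: [472.6, 178.3, 39.9]
tcp_rot: [3.141, -0.001, 1.096]
contact_force: [-0.3, 0.2, -0.6]
opening: 1.004
grasp_force: 0.0
```

play_rows --rows '[{"dp": [0, 0, 0.5], "turn": [0, 0, 0], "fingers": 0}, {"dp": [0, 0, 0.45], "turn": [0, 0, 0], "fingers": 0}, {"dp": [0, 0, 0], "turn": [0, 0, 0], "fingers": 0}]'

```text
clock: 3.27
eef_pos: [470.2, 177.5, 0.1]
tcp_rot: [-3.138, 0.004, 1.095]
contact_force: [-1.3, -0.5, 1.1]
opening: 1.001
grasp_force: 0.0
```

```bash
python3 go.py 472.2 178.0 3 62.5
python3 - <<'E'
from rig import r
import cv2,numpy as np
o=[]
for n,(x,y,w,h) in(("side",(150,130,120,110)),("top",(125,170,120,110))):
    f=r.grab_frame(n);np.savez(f"{n}1.npz",**f);o.append(cv2.resize(f["pixels"][y:y+h,x:x+w,::-1],None,fx=3.3,fy=3.3,interpolation=cv2.INTER_CUBIC))
cv2.imwrite("pics/pre.png",np.hstack(o))
E
```

```text
t 3.27 pos [4.702e+02 1.775e+02 1.000e-01] rotdeg [-179.78    0.24   62.77] F [-1.3 -0.5  1.1] T [-0.02 -0.    0.04] open 1.001 g 0.0
dp units [ 0.034  0.038 -0.073] mm [ 1.4  1.5 -2.9] turn units [-0.037  0.04   0.044]
```

View pics/pre.png

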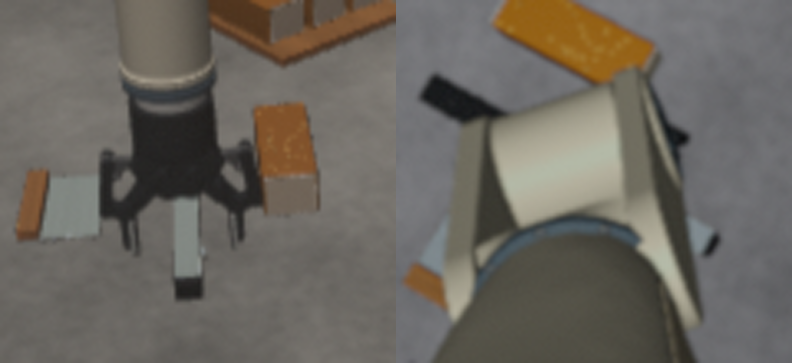

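The side crop shows the open fingers straddling the tube. The button is at about (203,252) in the crop, or about (211.5,206) in the full frame. I'll check where that lands before gripping.

```bash
python3 - <<'E'
from h import *
S=cam("side1");c=np.array([509.6,249.9]);th=np.radians(62.5);d=np.array([np.cos(th),np.sin(th)]);x=np.array([d[1],-d[0]])
for px in((211.5,206.4),(180+128/4,150+(525-300)/4)):
    p=onz(S,px,12.5)[0,:2]-c; print("button lever xy",p@x,p@d)
p=np.array([472.2,178])-c; print("grasp",p@x,p@d)
E
python3 go.py 472.2 178.0 2.5 62.5
```

```text
button lever xy 15.526099253993534 -92.32676563540508
button lever xy 17.075437615701347 -91.73597718921695
grasp 0.025520130733418 -81.04547704050442
t 3.37 pos [472.2 178.2   3.1] rotdeg [-1.7994e+02  6.0000e-02  6.2700e+01] F [ 0.5 -0.1  1. ] T [ 0.01  0.01 -0.02] open 1.002 g 0.0
dp units [-0.005  0.002  0.015] mm [-0.2  0.1  0.6] turn units [-0.01   0.011  0.033]
```

play_rows --rows '[{"dp": [0, 0, 0], "turn": [0, 0, 0], "fingers": 1}, {"dp": [0, 0, 0], "turn": [0, 0, 0], "fingers": 1}, {"dp": [0, 0, 0], "turn": [0, 0, 0], "fingers": 1}, {"dp": [0, 0, 0], "turn": [0, 0, 0], "fingers": 1}, {"dp": [0, 0, 0], "turn": [0, 0, 0], "fingers": 1}]' --force 90

```text
clock: 3.78
eef_pos: [473.0, 178.6, 4.1]
tcp_rot: [3.141, -0.001, 1.092]
contact_force: [-7.9, 4.9, 12.6]
opening: 0.297
grasp_force: 9.5
```

play_rows --rows '[{"dp": [0, 0, 0], "turn": [0, 0, 0], "fingers": 1}, {"dp": [0, 0, 0], "turn": [0, 0, 0], "fingers": 1}, {"dp": [0, 0, 0], "turn": [0, 0, 0], "fingers": 1}, {"dp": [0, 0, 0], "turn": [0, 0, 0], "fingers": 1}, {"dp": [0, 0, 0], "turn": [0, 0, 0], "fingers": 1}]'

```text
clock: 4.2
eef_pos: [473.0, 178.7, 4.5]
tcp_rot: [3.141, -0.001, 1.092]
contact_force: [-3.3, 0.4, 12.5]
opening: 0.273
grasp_force: 89.2
```

```bash
python3 go.py 472.2 178.0 2.5 62.5
```

```text
t 4.2 pos [473.  178.7   4.5] rotdeg [ 1.7996e+02 -6.0000e-02  6.2580e+01] F [-3.3  0.4 12.5] T [ 0.04  0.52 -0.02] open 0.273 g 89.2
dp units [-0.024 -0.01   0.049] mm [-1.  -0.4  2. ] turn units [ 0.006 -0.01   0.013]
```

play_rows --rows '[{"dp": [0, 0, -0.3], "turn": [0, 0, 0], "fingers": 1}, {"dp": [0, 0, -0.6], "turn": [0, 0, 0], "fingers": 1}, {"dp": [0, 0, -0.8], "turn": [0, 0, 0], "fingers": 1}, {"dp": [0, 0, -0.8], "turn": [0, 0, 0], "fingers": 1}, {"dp": [0, 0, -0.8], "turn": [0, 0, 0], "fingers": 1}]'

```text
clock: 4.62
eef_pos: [471.8, 178.0, 136.5]
tcp_rot: [-3.141, 0.001, 1.093]
contact_force: [0.0, 0.2, -2.4]
opening: 0.271
grasp_force: 88.5
```

play_rows --rows '[{"dp": [0, 0, -0.7], "turn": [0, 0, 0], "fingers": 1}, {"dp": [0, 0, -0.3], "turn": [0, 0, -0.5], "fingers": 1}, {"dp": [0, 0, 0], "turn": [0, 0, -0.7], "fingers": 1}, {"dp": [0, 0, 0], "turn": [0, 0, -0.5], "fingers": 1}, {"dp": [0, 0, 0], "turn": [0, 0, -0.3], "fingers": 1}]'

```text
clock: 5.03
eef_pos: [472.2, 178.2, 175.7]
tcp_rot: [3.141, -0.0, 1.305]
contact_force: [0.1, 0.0, -2.6]
opening: 0.27
grasp_force: 88.6
```

```bash
python3 go.py 622.4 28.7 177 74.6
```

```text
t 5.03 pos [472.2 178.2 175.7] rotdeg [179.98  -0.    74.77] F [ 0.1  0.  -2.6] T [-0.19  0.09 -0.01] open 0.27 g 88.6
dp units [-2.62   4.604 -0.031] mm [-104.8  184.2   -1.2] turn units [ 0.003 -0.001  0.028]
```

play_rows --rows '[{"dp": [-0.2, 0.4, 0], "turn": [0, 0, 0], "fingers": 1}, {"dp": [-0.4, 0.8, 0], "turn": [0, 0, 0], "fingers": 1}, {"dp": [-0.4, 0.8, 0], "turn": [0, 0, 0], "fingers": 1}, {"dp": [-0.4, 0.8, 0], "turn": [0, 0, 0], "fingers": 1}, {"dp": [-0.4, 0.8, 0], "turn": [0, 0, 0], "fingers": 1}]'

```text
clock: 5.45
eef_pos: [592.8, 69.4, 175.2]
tcp_rot: [-3.141, 0.0, 1.302]
contact_force: [0.3, 0.8, -2.9]
opening: 0.275
grasp_force: 88.7
```

play_rows --rows '[{"dp": [-0.4, 0.6, 0], "turn": [0, 0, 0], "fingers": 1}, {"dp": [-0.4, 0.4, -0.03], "turn": [0, 0, 0.03], "fingers": 1}, {"dp": [0, 0, 0], "turn": [0, 0, 0], "fingers": 1}, {"dp": [0, 0, 0], "turn": [0, 0, 0], "fingers": 1}]'

```text
clock: 5.78
eef_pos: [622.2, 28.1, 176.0]
tcp_rot: [-3.141, 0.0, 1.297]
contact_force: [-0.9, 1.2, -3.1]
opening: 0.272
grasp_force: 88.8
```

```bash
python3 go.py 622.4 28.7 177 74.6
python3 - <<'E'
from rig import r
import cv2,numpy as np
o=[]
for n,(x,y,w,h) in(("side",(200,90,130,150)),("top",(190,130,130,150))):
    f=r.grab_frame(n);np.savez(f"{n}2.npz",**f);o.append(cv2.resize(f["pixels"][y:y+h,x:x+w,::-1],None,fx=3,fy=3,interpolation=cv2.INTER_CUBIC))
cv2.imwrite("pics/ins.png",np.hstack(o))
E
```

```text
t 5.78 pos [622.2  28.1 176. ] rotdeg [-1.7995e+02  2.0000e-02  7.4300e+01] F [-0.9  1.2 -3.1] T [-0.19  0.09  0.  ] open 0.272 g 88.8
dp units [ 0.016  0.002 -0.024] mm [ 0.7  0.1 -1. ] turn units [-0.009  0.004 -0.05 ]
```

View pics/ins.png

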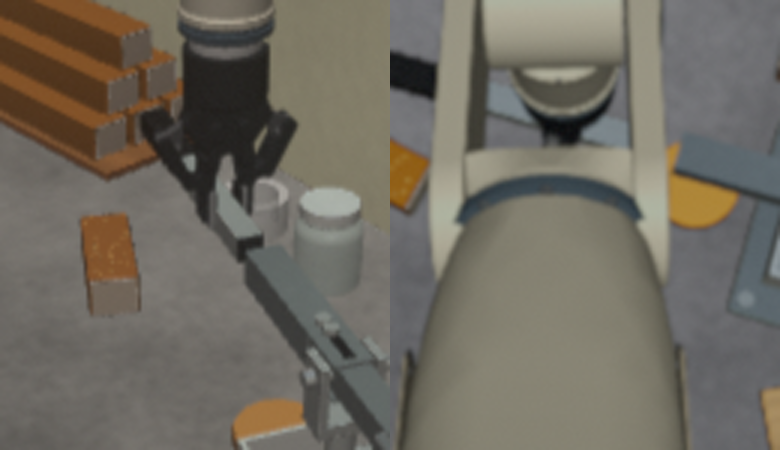

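The lever is level with the sleeve. In the side crop the plug is at about (248,245), and the sleeve mouth's top corner is at about (248,252)–(285,245). I'll measure the edges of both in press axes.

```bash
cat > edges.py <<'E'
from h import *
import sys
xh=np.array([.9641,-.2656]);yh=np.array([.2656,.9641])
def run(tag,boxes):
    lsd=cv2.createLineSegmentDetector()
    for n,(x0,y0,x1,y1) in boxes:
        f=cam(n+tag);im=cv2.cvtColor(f["pixels"],cv2.COLOR_RGB2GRAY)[y0:y1,x0:x1]
        L=lsd.detect(cv2.resize(im,None,fx=4,fy=4,interpolation=cv2.INTER_CUBIC))[0][:,0]/4+np.array([x0,y0,x0,y0])-.375
        for q in L:
            if np.hypot(q[2]-q[0],q[3]-q[1])>5:
                o=[]
                for z in(201.5,197.5,172.5):
                    w=onz(f,[q[:2],q[2:]],z)[:,:2];d=w[1]-w[0];o.append((round(np.degrees(np.arctan2(d[1],d[0]))%180,1),np.round(w@xh,1).tolist(),np.round(w@yh,1).tolist()))
                if not(60<o[0][0]<90 or 150<o[0][0]<178): continue
                print(n,np.round(q,1),"z201.5",o[0],"z197.5",o[1],"z172.5",o[2][1])
if __name__=="__main__": run("2",[("side",(262,145,315,215)),("top",(215,145,320,205))])
E
python3 edges.py
```

```text
side [282.7 162.  276.8 154.3] z201.5 (np.float64(73.5), [600.9, 601.8], [153.2, 199.8]) z197.5 (np.float64(73.5), [603.6, 604.5], [159.8, 206.8]) z172.5 [620.5, 621.4]
side [278.2 169.3 287.2 167.6] z201.5 (np.float64(164.7), [575.8, 601.0], [121.4, 121.4]) z197.5 (np.float64(164.7), [578.3, 603.7], [127.8, 127.8]) z172.5 [594.0, 620.6]
side [299.  156.9 302.7 160.7] z201.5 (np.float64(76.7), [653.3, 654.2], [164.3, 141.2]) z197.5 (np.float64(76.7), [656.4, 657.3], [171.0, 147.7]) z172.5 [675.7, 676.5]
side [309.5 212.1 305.  206.5] z201.5 (np.float64(76.2), [572.7, 572.1], [-78.8, -55.8]) z197.5 (np.float64(76.2), [575.2, 574.6], [-73.8, -50.7]) z172.5 [590.8, 590.1]
side [301.3 206.6 307.  213.7] z201.5 (np.float64(76.5), [564.2, 565.1], [-53.4, -82.5]) z197.5 (np.float64(76.5), [566.6, 567.6], [-48.3, -77.6]) z172.5 [581.8, 582.8]
side [271.6 159.8 277.8 168.5] z201.5 (np.float64(73.4), [577.2, 576.2], [175.3, 125.3]) z197.5 (np.float64(73.4), [579.7, 578.7], [182.1, 131.7]) z172.5 [595.5, 594.4]
side [278.8 176.9 270.1 165.6] z201.5 (np.float64(75.2), [563.3, 562.6], [85.1, 147.
[... 2399 characters left out ...]
9, 233.4]) z172.5 [601.9, 605.2]
top [264.6 152.  261.2 158.6] z201.5 (np.float64(154.9), [644.9, 625.6], [170.3, 173.6]) z197.5 (np.float64(154.9), [646.0, 626.6], [170.6, 173.9]) z172.5 [652.6, 632.9]
top [285.3 185.6 319.2 195.6] z201.5 (np.float64(74.4), [575.2, 574.9], [94.6, 5.1]) z197.5 (np.float64(74.4), [576.1, 575.8], [94.6, 4.8]) z172.5 [581.2, 580.9]
top [257.  196.  246.9 194.1] z201.5 (np.float64(80.2), [528.9, 526.3], [155.8, 181.8]) z197.5 (np.float64(80.2), [529.5, 527.0], [156.1, 182.1]) z172.5 [533.6, 531.0]
top [267.1 199.7 257.  196.1] z201.5 (np.float64(71.2), [527.0, 528.6], [128.5, 155.6]) z197.5 (np.float64(71.2), [527.6, 529.2], [128.6, 155.8]) z172.5 [531.7, 533.3]
```

Edges agree: lever and sleeve centre lines match within about 0.5 mm. The nose is about 27 mm before the mouth, and the pad's leading edge sits about 6 mm behind the button's front. I'll advance gently.

play_rows --rows '[{"dp": [-0.15, 0, -0.01], "turn": [0, 0, -0.05], "fingers": 1}, {"dp": [-0.2, 0, 0], "turn": [0, 0, 0], "fingers": 1}, {"dp": [-0.15, 0, 0], "turn": [0, 0, 0], "fingers": 1}, {"dp": [-0.1, 0, 0], "turn": [0, 0, 0], "fingers": 1}, {"dp": [0, 0, 0], "turn": [0, 0, 0], "fingers": 1}]'

```text
clock: 6.3
eef_pos: [615.5, 5.3, 177.0]
tcp_rot: [-3.142, 0.0, 1.303]
contact_force: [0.3, -0.4, -2.6]
opening: 0.271
grasp_force: 88.8
```

play_rows --rows '[{"dp": [-0.08, 0, 0], "turn": [0, 0, 0], "fingers": 1}, {"dp": [-0.08, 0, 0], "turn": [0, 0, 0], "fingers": 1}, {"dp": [0, 0, 0], "turn": [0, 0, 0], "fingers": 1}]'

```text
clock: 6.55
eef_pos: [614.1, -0.6, 176.9]
tcp_rot: [-3.142, 0.0, 1.304]
contact_force: [0.2, -0.0, -3.6]
opening: 0.272
grasp_force: 88.8
```

```bash
python3 go.py 599.3 -55.1 177 74.6
```

```text
t 6.55 pos [ 6.141e+02 -6.000e-01  1.769e+02] rotdeg [-1.80e+02  1.00e-02  7.47e+01] F [ 0.2 -0.  -3.6] T [-0.14  0.05 -0.02] open 0.272 g 88.8
dp units [-1.413  0.003 -0.003] mm [-56.5   0.1  -0.1] turn units [-0.001  0.002  0.016]
```

play_rows --rows '[{"dp": [-0.08, 0, 0], "turn": [0, 0, 0], "fingers": 1}, {"dp": [-0.08, 0, 0], "turn": [0, 0, 0], "fingers": 1}, {"dp": [0, 0, 0], "turn": [0, 0, 0], "fingers": 1}]'

```text
clock: 6.8
eef_pos: [612.4, -6.8, 176.8]
tcp_rot: [-3.141, 0.0, 1.304]
contact_force: [-0.5, 0.3, -2.3]
opening: 0.27
grasp_force: 88.8
```

play_rows --rows '[{"dp": [-0.08, 0, 0], "turn": [0, 0, 0], "fingers": 1}, {"dp": [-0.08, 0, 0], "turn": [0, 0, 0], "fingers": 1}, {"dp": [0, 0, 0], "turn": [0, 0, 0], "fingers": 1}]'

```text
clock: 7.05
eef_pos: [610.7, -13.0, 176.9]
tcp_rot: [-3.141, 0.0, 1.304]
contact_force: [0.1, -0.3, -2.0]
opening: 0.272
grasp_force: 88.8
```

```bash
python3 go.py 599.3 -55.1 177 74.6
```

```text
t 7.05 pos [610.7 -13.  176.9] rotdeg [-1.7999e+02  2.0000e-02  7.4700e+01] F [ 0.1 -0.3 -2. ] T [-0.16  0.04  0.01] open 0.272 g 88.8
dp units [-1.09   0.003 -0.003] mm [-43.6   0.1  -0.1] turn units [-0.001  0.003  0.016]
```

play_rows --rows '[{"dp": [-0.12, 0, 0], "turn": [0, 0, 0], "fingers": 1}, {"dp": [-0.12, 0, 0], "turn": [0, 0, 0], "fingers": 1}, {"dp": [-0.12, 0, 0], "turn": [0, 0, 0], "fingers": 1}, {"dp": [0, 0, 0], "turn": [0, 0, 0], "fingers": 1}]'

```text
clock: 7.38
eef_pos: [606.8, -27.3, 176.9]
tcp_rot: [-3.141, 0.0, 1.303]
contact_force: [1.7, 0.1, -1.8]
opening: 0.273
grasp_force: 88.8
```

play_rows --rows '[{"dp": [-0.12, 0, 0], "turn": [0, 0, 0], "fingers": 1}, {"dp": [-0.12, 0, 0], "turn": [0, 0, 0], "fingers": 1}, {"dp": [0, 0, 0], "turn": [0, 0, 0], "fingers": 1}]'

```text
clock: 7.63
eef_pos: [604.3, -36.5, 176.9]
tcp_rot: [-3.141, 0.0, 1.303]
contact_force: [0.3, -0.2, -2.3]
opening: 0.272
grasp_force: 88.8
```

play_rows --rows '[{"dp": [-0.08, 0, 0], "turn": [0, 0, 0], "fingers": 1}, {"dp": [-0.08, 0, 0], "turn": [0, 0, 0], "fingers": 1}, {"dp": [0, 0, 0], "turn": [0, 0, 0], "fingers": 1}]'

```text
clock: 7.88
eef_pos: [602.7, -42.3, 176.9]
tcp_rot: [-3.142, 0.0, 1.304]
contact_force: [0.7, 0.0, -2.2]
opening: 0.274
grasp_force: 88.8
```

```bash
python3 go.py 599.3 -55.1 177 74.6
python3 - <<'E'
from rig import r
import cv2,numpy as np
o=[]
for n,(x,y,w,h) in(("side",(230,110,90,100)),("top",(210,140,90,100))):
    f=r.grab_frame(n);np.savez(f"{n}3.npz",**f);o.append(cv2.resize(f["pixels"][y:y+h,x:x+w,::-1],None,fx=4.4,fy=4.4,interpolation=cv2.INTER_CUBIC))
cv2.imwrite("pics/ins2.png",np.hstack(o))
E
```

```text
t 7.88 pos [602.7 -42.3 176.9] rotdeg [-1.80e+02  1.00e-02  7.47e+01] F [ 0.7  0.  -2.2] T [-0.15  0.07  0.04] open 0.274 g 88.8
dp units [-0.331  0.003 -0.003] mm [-13.3   0.1  -0.1] turn units [-0.001  0.002  0.016]
```

View pics/ins2.png

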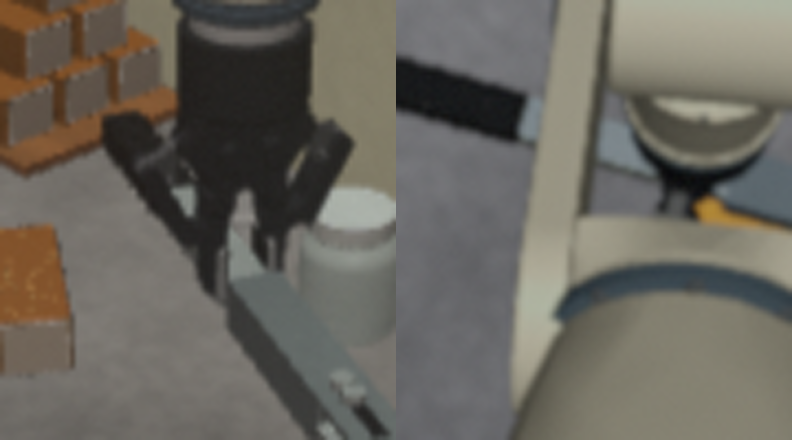

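The lever is in the sleeve and the fingertips are close to the rim (crop (235,280)). I'll continue in small, watched steps.

play_rows --rows '[{"dp": [-0.06, 0, 0], "turn": [0, 0, 0], "fingers": 1}, {"dp": [-0.06, 0, 0], "turn": [0, 0, 0], "fingers": 1}, {"dp": [-0.05, 0, 0], "turn": [0, 0, 0], "fingers": 1}, {"dp": [0, 0, 0], "turn": [0, 0, 0], "fingers": 1}]'

```text
clock: 8.32
eef_pos: [600.9, -48.7, 176.9]
tcp_rot: [-3.142, 0.0, 1.304]
contact_force: [-0.1, -0.2, -1.9]
opening: 0.271
grasp_force: 88.8
```

play_rows --rows '[{"dp": [-0.03, 0, 0], "turn": [0, 0, 0], "fingers": 1}, {"dp": [0, 0, 0], "turn": [0, 0, 0], "fingers": 1}]'

```text
clock: 8.48
eef_pos: [600.7, -49.7, 176.9]
tcp_rot: [-3.142, 0.0, 1.304]
contact_force: [0.7, 0.4, -2.0]
opening: 0.269
grasp_force: 88.8
```

play_rows --rows '[{"dp": [-0.03, 0, 0], "turn": [0, 0, 0], "fingers": 1}, {"dp": [0, 0, 0], "turn": [0, 0, 0], "fingers": 1}]'

```text
clock: 8.65
eef_pos: [600.4, -50.8, 176.9]
tcp_rot: [-3.142, 0.0, 1.304]
contact_force: [-0.2, -0.4, -3.0]
opening: 0.27
grasp_force: 88.8
```

```bash
python3 go.py 599.3 -55.1 177 74.6
```

```text
t 8.65 pos [600.4 -50.8 176.9] rotdeg [-180.      0.     74.71] F [-0.2 -0.4 -3. ] T [-0.18  0.02 -0.  ] open 0.27 g 88.8
dp units [-0.111  0.003 -0.003] mm [-4.4  0.1 -0.1] turn units [-0.001  0.001  0.018]
```

play_rows --rows '[{"dp": [-0.03, 0, 0], "turn": [0, 0, 0], "fingers": 1}, {"dp": [0, 0, 0], "turn": [0, 0, 0], "fingers": 1}]'

```text
clock: 8.82
eef_pos: [600.1, -52.0, 176.9]
tcp_rot: [-3.142, 0.0, 1.304]
contact_force: [-0.2, -0.1, -3.6]
opening: 0.269
grasp_force: 88.8
```

play_rows --rows '[{"dp": [-0.03, 0, 0], "turn": [0, 0, 0], "fingers": 1}, {"dp": [0, 0, 0], "turn": [0, 0, 0], "fingers": 1}]'

```text
clock: 8.98
eef_pos: [599.8, -52.8, 176.9]
tcp_rot: [-3.142, -0.001, 1.304]
contact_force: [0.5, 2.6, -2.3]
opening: 0.269
grasp_force: 89.9
```

play_rows --rows '[{"dp": [-0.02, 0, 0], "turn": [0, 0, 0], "fingers": 1}, {"dp": [0, 0, 0], "turn": [0, 0, 0], "fingers": 1}]'

```text
clock: 9.15
eef_pos: [599.9, -52.8, 176.9]
tcp_rot: [3.141, -0.002, 1.304]
contact_force: [1.2, 5.7, -3.0]
opening: 0.273
grasp_force: 91.8
```

```bash
python3 go.py 599.3 -55.1 177 74.6
python3 - <<'E'
from rig import r
import cv2,numpy as np
o=[]
for n,(x,y,w,h) in(("side",(262,150,40,40)),("top",(255,160,40,40))):
    f=r.grab_frame(n);np.savez(f"{n}4.npz",**f);o.append(cv2.resize(f["pixels"][y:y+h,x:x+w,::-1],None,fx=10,fy=10,interpolation=cv2.INTER_CUBIC))
cv2.imwrite("pics/ins3.png",np.hstack(o))
E
```

```text
t 9.15 pos [599.9 -52.8 176.9] rotdeg [ 1.7999e+02 -1.0000e-01  7.4690e+01] F [ 1.2  5.7 -3. ] T [ 0.75 -0.14 -0.11] open 0.273 g 91.8
dp units [-0.059  0.002 -0.002] mm [-2.4  0.1 -0.1] turn units [ 0.002 -0.017  0.015]
```

View pics/ins3.png

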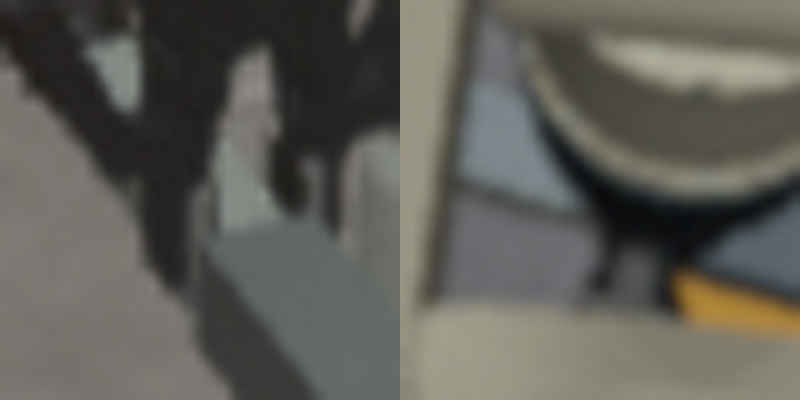

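The image shows the finger flat on the rim (crop (200,240)). The opening reading says the button is pressed flush, so its front should be some mm under the wall. I'll ease open without moving.

play_rows --rows '[{"dp": [0, 0, 0], "turn": [0, 0, 0], "fingers": 0.6}, {"dp": [0, 0, 0], "turn": [0, 0, 0], "fingers": 0.5}, {"dp": [0, 0, 0], "turn": [0, 0, 0], "fingers": 0.4}, {"dp": [0, 0, 0], "turn": [0, 0, 0], "fingers": 0.4}, {"dp": [0, 0, 0], "turn": [0, 0, 0], "fingers": 0.4}]' --force 40

```text
clock: 9.67
eef_pos: [599.6, -54.0, 177.0]
tcp_rot: [3.141, 0.0, 1.304]
contact_force: [0.3, 0.5, 0.1]
opening: 0.603
grasp_force: 0.0
```

play_rows --rows '[{"dp": [0.1, 0, 0], "turn": [0, 0, 0], "fingers": 0.35}, {"dp": [0.4, 0, 0.05], "turn": [0, 0, 0], "fingers": 0.35}, {"dp": [0.6, 0, 0.05], "turn": [0, 0, 0], "fingers": 0.35}, {"dp": [0.6, 0, 0.05], "turn": [0, 0, 0], "fingers": 0.35}, {"dp": [0.5, 0, 0], "turn": [0, 0, 0], "fingers": 0.35}]'

```text
clock: 10.08
eef_pos: [623.0, 32.5, 170.6]
tcp_rot: [-3.141, -0.0, 1.303]
contact_force: [-0.2, -1.1, 0.5]
opening: 0.65
grasp_force: 0.0
```

```bash
python3 go.py 622.9 30.9 170 74.6
python3 - <<'E'
from rig import r
import cv2,numpy as np
o=[]
for n,(x,y,w,h) in(("side",(220,100,90,100)),("top",(200,140,90,100))):
    f=r.grab_frame(n);np.savez(f"{n}5.npz",**f);o.append(cv2.resize(f["pixels"][y:y+h,x:x+w,::-1],None,fx=4.4,fy=4.4,interpolation=cv2.INTER_CUBIC))
cv2.imwrite("pics/rel.png",np.hstack(o))
E
```

```text
t 10.08 pos [623.   32.5 170.6] rotdeg [-1.7998e+02 -1.0000e-02  7.4680e+01] F [-0.2 -1.1  0.5] T [0.02 0.01 0.02] open 0.65 g 0.0
dp units [-0.039  0.009  0.015] mm [-1.5  0.4  0.6] turn units [-0.003 -0.001  0.014]
```

View pics/rel.png

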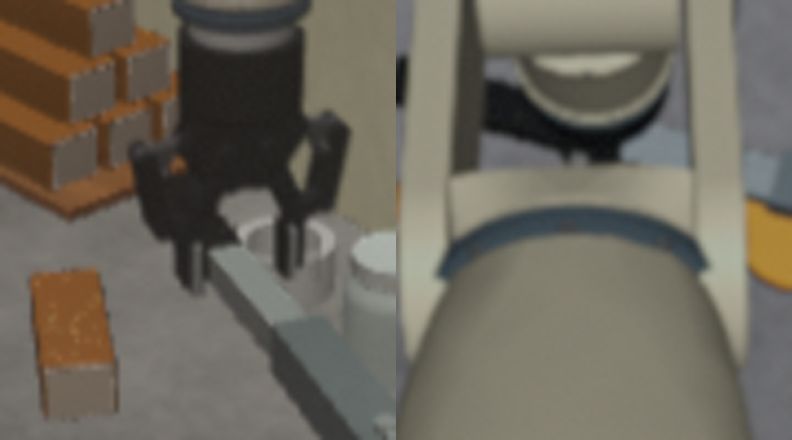

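The fingers are open around the tube and clear of it. The lever stayed in the sleeve, with no button bump showing beside the rim (crop (310,318)). I'll measure sag and insertion from the edges.

Run:
```python
from edges import *
run("5",[("side",(262,150,300,200)),("top",(240,155,320,205))])
f=cam("side5")
# expected button top if out, at lever pos: front 0..6 outside mouth ; print pixels of right side strip
for a in(92,95,98,101): print(a,np.round(proj(f,[*( (592.3+17.5)*xh+a*yh),185])[0],1),np.round(proj(f,[*((592.3+12.5)*xh+a*yh),197.5])[0],1))
print(cv2.cvtColor(f["pixels"],cv2.COLOR_RGB2GRAY)[164:178,284:300])
```

```text
side [273.9 155.  268.  155.8] z201.5 (np.float64(159.7), [592.8, 575.9], [198.5, 200.0]) z197.5 (np.float64(159.7), [595.4, 578.4], [205.4, 206.9]) z172.5 [611.9, 594.1]
side [267.  157.1 280.9 173.2] z201.5 (np.float64(77.1), [570.7, 574.8], [193.8, 100.2]) z197.5 (np.float64(77.1), [573.2, 577.3], [200.7, 106.4]) z172.5 [588.7, 593.0]
side [292.3 199.4 280.4 183.1] z201.5 (np.float64(74.6), [556.3, 556.3], [-19.6, 56.3]) z197.5 (np.float64(74.6), [558.7, 558.6], [-14.3, 62.2]) z172.5 [573.5, 573.5]
side [282.  174.2 299.  196.4] z201.5 (np.float64(74.6), [575.7, 575.7], [94.6, -13.6]) z197.5 (np.float64(74.6), [578.2, 578.3], [100.7, -8.2]) z172.5 [593.9, 594.0]
side [272.9 171.2 267.3 164. ] z201.5 (np.float64(75.6), [559.1, 558.4], [117.1, 157.8]) z197.5 (np.float64(75.6), [561.5, 560.8], [123.5, 164.5]) z172.5 [576.5, 575.8]
side [277.2 176.  272.8 171.9] z201.5 (np.float64(82.9), [561.0, 557.7], [90.8, 113.7]) z197.5 (np.float64(82.9), [563.4, 560.1], [97.0, 120.0]) z172.5 [578.5, 575.0]
top [239.7 168.1 249.8 168.5] z201.5 (np.float64(88.7), [585.9, 592.2], [219.4, 194.2]) z1
[... 2271 characters left out ...]
 102 104 114 120 118 104 115]
 [134 133 130 122 115 113 111 109 106 107 113 121 121 118 101 108]
 [133 132 132 127 118 112 110 111 113 118 120 121 119 114 100 102]
 [133 133 133 130 124 114 111 115 115 117 119 120 117 110  98 102]
 [133 133 132 128 126 116 112 112 111 113 115 117 115 107  98 102]
 [127 125 124 116 113 111 103 102 102 103 108 114 115 109 100 101]
 [109 105 104 102 101 101 100 100 100 100 102 110 117 110  99 103]
 [102 100 101 101 100 101 101 100 101 101 100 105 116 111 100 102]
 [ 99 100 101 101 101 101 101 100 101 101 102 102 106 109 100 102]
 [ 94  98 100  99 100 100 101 100 101 101 102 101 102 104 101 103]
 [ 76  94  99 100 101 100 102 101 101 101 102 101 101 102 101 104]]
```

Run:
```python
from edges import *
for tag in("0","3","4","5"):
  f=cam("top"+tag)
  g=f["pixels"].max(2)
  roi=np.zeros(g.shape,np.uint8)
  roi[140:185,170:235]=1
  if tag=="0": roi[:]=0;roi[188:225,128:175]=1
  m=((g<65)&(roi>0)).astype(np.uint8)
  n,l,st,c=cv2.connectedComponentsWithStats(m)
  for i in range(1,n):
    if st[i,4]>30:
      p=np.argwhere(l==i)[:,::-1]
      for z in(172,185):
        w=onz(f,p,z)[:,:2]
        print(tag,st[i],z,"along max/min",np.round([(w@yh).max(),(w@yh).min()],1),"lat mean near tail",np.round((w@xh)[(w@yh)>(w@yh).max()-15].mean(),1))
```

```text
0 [133 193  37  26 356] 172 along max/min [468.1 364.8] lat mean near tail 440.2
0 [133 193  37  26 356] 185 along max/min [463.8 361.6] lat mean near tail 439.2
3 [194 150  41  22 474] 172 along max/min [350.  235.1] lat mean near tail 595.3
3 [194 150  41  22 474] 185 along max/min [347.  233.4] lat mean near tail 592.4
4 [198 151  37  21 429] 172 along max/min [338.9 235.1] lat mean near tail 595.4
4 [198 151  37  21 429] 185 along max/min [336.  233.4] lat mean near tail 592.6
5 [214 140  21  38 305] 172 along max/min [306.5 233.5] lat mean near tail 619.3
5 [214 140  21  38 305] 185 along max/min [303.9 231.8] lat mean near tail 615.5
5 [198 153   4  11  32] 172 along max/min [336.4 325.4] lat mean near tail 586.5
5 [198 153   4  11  32] 185 along max/min [333.5 322.6] lat mean near tail 583.8
```

The tail is at the same along-position as before letting go, about 337 mm, so the lever did not slide. It sags about 1.8° and leans about 1.4° towards -x, which fits the button pressing on the inside wall. I'll grip it here, then level it.

play_rows --rows '[{"dp": [0, 0, 0], "turn": [0, 0, 0], "fingers": 0.6}, {"dp": [0, 0, 0], "turn": [0, 0, 0], "fingers": 0.7}, {"dp": [0, 0, 0], "turn": [0, 0, 0], "fingers": 1}, {"dp": [0, 0, 0], "turn": [0, 0, 0], "fingers": 1}, {"dp": [0, 0, 0], "turn": [0, 0, 0], "fingers": 1}]' --force 50

```text
clock: 10.6
eef_pos: [622.4, 30.6, 171.0]
tcp_rot: [-3.141, -0.0, 1.303]
contact_force: [-1.9, 1.7, 1.0]
opening: 0.28
grasp_force: 51.8
```

play_rows --rows '[{"dp": [0, 0, 0], "turn": [0, 0, 0], "fingers": 1}, {"dp": [0, 0, 0], "turn": [0, 0, 0], "fingers": 1}, {"dp": [0, 0, -0.04], "turn": [0, 0.1, 0], "fingers": 1}, {"dp": [0, 0, -0.04], "turn": [0, 0.1, 0], "fingers": 1}, {"dp": [0, 0, 0], "turn": [0, 0, 0], "fingers": 1}]'

```text
clock: 11.02
eef_pos: [622.2, 30.9, 173.8]
tcp_rot: [-3.14, -0.022, 1.303]
contact_force: [-2.4, 1.2, -2.9]
opening: 0.28
grasp_force: 51.0
```

```bash
python3 go.py 609.7 -14.0 174 74.6;python3 - <<'E'
from rig import r
import numpy as np
for n in("side","top"): np.savez(n+"6.npz",**r.grab_frame(n))
from edges import *
run("6",[("side",(262,150,300,200))])
E
```

```text
t 11.02 pos [622.2  30.9 173.8] rotdeg [-179.93   -1.25   74.68] F [-2.4  1.2 -2.9] T [ 0.14  0.45 -0.2 ] open 0.28 g 51.0
dp units [-1.165 -0.005 -0.031] mm [-46.6  -0.2  -1.2] turn units [-0.012 -0.208  0.014]
side [279.7 159.  276.4 154.9] z201.5 (np.float64(74.8), [599.4, 599.3], [171.6, 196.7]) z197.5 (np.float64(74.8), [602.1, 602.0], [178.4, 203.7]) z172.5 [618.9, 618.8]
side [266.  164.3 263.1 156.9] z201.5 (np.float64(65.9), [554.7, 561.0], [157.3, 199.0]) z197.5 (np.float64(65.9), [557.0, 563.5], [164.0, 205.9]) z172.5 [571.8, 578.5]
side [271.  160.3 280.9 172.9] z201.5 (np.float64(75.0), [574.9, 575.4], [173.3, 101.5]) z197.5 (np.float64(75.0), [577.4, 577.9], [180.1, 107.8]) z172.5 [593.1, 593.6]
side [292.4 199.3 280.5 183.3] z201.5 (np.float64(74.8), [556.5, 556.2], [-19.6, 55.2]) z197.5 (np.float64(74.8), [558.8, 558.6], [-14.2, 61.1]) z172.5 [573.7, 573.4]
side [282.  174.2 299.1 196.6] z201.5 (np.float64(74.6), [575.6, 575.7], [94.5, -14.6]) z197.5 (np.float64(74.6), [578.1, 578.2], [100.7, -9.2]) z172.5 [593.9, 593.9]
side [282.8 172.8 289.3 171.7] z201.5 (np.float64(163.1), [580.1, 598.0], [100.3, 99.9]) z197.5 (np.float64(163.1), [582.6, 600.7], [106.6, 106.1]) z172.5 [598.6, 617.4]
```

play_rows --rows '[{"dp": [0, 0.01, -0.03], "turn": [0, 0.06, 0], "fingers": 1}, {"dp": [0, 0, 0], "turn": [0, 0, 0], "fingers": 1}, {"dp": [-0.05, 0, 0], "turn": [0, 0, 0], "fingers": 1}, {"dp": [-0.05, 0, 0], "turn": [0, 0, 0], "fingers": 1}, {"dp": [0, 0, 0], "turn": [0, 0, 0], "fingers": 1}]'

```text
clock: 11.53
eef_pos: [622.1, 27.4, 175.2]
tcp_rot: [-3.141, -0.028, 1.304]
contact_force: [-3.6, 2.8, -3.8]
opening: 0.279
grasp_force: 51.2
```

```bash
python3 go.py 609.7 -14.0 174 74.6
```

```text
t 11.53 pos [622.1  27.4 175.2] rotdeg [-179.99   -1.6    74.7 ] F [-3.6  2.8 -3.8] T [ 0.48  0.6  -0.35] open 0.279 g 51.2
dp units [-1.08  -0.025 -0.   ] mm [-43.2  -1.   -0. ] turn units [-0.002 -0.266  0.016]
```

play_rows --rows '[{"dp": [-0.1, 0, -0.003], "turn": [0, 0, 0], "fingers": 1}, {"dp": [-0.1, 0, -0.003], "turn": [0, 0, 0], "fingers": 1}, {"dp": [0, 0, 0], "turn": [0, 0, 0], "fingers": 1}]'

```text
clock: 11.78
eef_pos: [619.9, 19.3, 175.3]
tcp_rot: [-3.142, -0.027, 1.304]
contact_force: [-4.5, 1.6, -2.6]
opening: 0.279
grasp_force: 51.2
```

play_rows --rows '[{"dp": [-0.1, 0, -0.003], "turn": [0, 0, 0], "fingers": 1}, {"dp": [-0.1, 0, -0.003], "turn": [0, 0, 0], "fingers": 1}, {"dp": [0, 0, 0], "turn": [0, 0, 0], "fingers": 1}]'

```text
clock: 12.03
eef_pos: [617.8, 11.6, 175.3]
tcp_rot: [-3.141, -0.027, 1.304]
contact_force: [-5.2, 1.6, -2.5]
opening: 0.283
grasp_force: 51.2
```

```bash
python3 go.py 609.7 -14.0 174 74.6
```

```text
t 12.03 pos [617.8  11.6 175.3] rotdeg [-179.99   -1.56   74.7 ] F [-5.2  1.6 -2.5] T [ 0.27  0.67 -0.44] open 0.283 g 51.2
dp units [-0.671 -0.026  0.014] mm [-26.8  -1.    0.5] turn units [-0.001 -0.261  0.016]
```

play_rows --rows '[{"dp": [-0.1, 0, -0.003], "turn": [0, 0, 0], "fingers": 1}, {"dp": [-0.1, 0, -0.003], "turn": [0, 0, 0], "fingers": 1}]'

```text
clock: 12.2
eef_pos: [615.9, 4.5, 175.3]
tcp_rot: [3.141, -0.028, 1.304]
contact_force: [-3.9, 3.7, -2.7]
opening: 0.281
grasp_force: 51.2
```

play_rows --rows '[{"dp": [-0.1, 0, -0.003], "turn": [0, 0, 0], "fingers": 1}, {"dp": [-0.1, 0, -0.003], "turn": [0, 0, 0], "fingers": 1}]'

```text
clock: 12.37
eef_pos: [613.7, -3.4, 175.3]
tcp_rot: [3.142, -0.028, 1.304]
contact_force: [-3.4, 4.5, -2.4]
opening: 0.278
grasp_force: 51.2
```

```bash
python3 go.py 609.7 -14.0 174 74.6;python3 - <<'E'
from rig import r
import numpy as np
np.savez("top7.npz",**r.grab_frame("top"))
from edges import *
f=cam("top7");g=f["pixels"].max(2);m=(g<65).astype(np.uint8);m[:145]=0;m[190:]=0;m[:,:170]=0;m[:,250:]=0
n,l,st,c=cv2.connectedComponentsWithStats(m)
for i in range(1,n):
    if st[i,4]>20:
        p=np.argwhere(l==i)[:,::-1];w=onz(f,p,185)[:,:2];print(st[i],"along",(w@yh).max().round(1),(w@yh).min().round(1),"lat",(w@xh).mean().round(1))
E
```

```text
t 12.37 pos [613.7  -3.4 175.3] rotdeg [180.    -1.59  74.71] F [-3.4  4.5 -2.4] T [ 0.72  0.51 -0.33] open 0.278 g 51.2
dp units [-0.284 -0.027  0.026] mm [-11.4  -1.1   1. ] turn units [-0.    -0.265  0.018]
[211 154  17  15 180] along 300.0 255.8 lat 591.8
[239 161  11  15 124] along 226.3 192.8 lat 591.1
```

play_rows --rows '[{"dp": [-0.06, 0, -0.002], "turn": [0, 0, 0], "fingers": 1}, {"dp": [-0.06, 0, -0.002], "turn": [0, 0, 0], "fingers": 1}]'

```text
clock: 12.58
eef_pos: [612.5, -8.0, 175.4]
tcp_rot: [3.142, -0.028, 1.304]
contact_force: [-3.8, 2.6, -3.3]
opening: 0.282
grasp_force: 51.2
```

play_rows --rows '[{"dp": [-0.03, 0, -0.001], "turn": [0, 0, 0], "fingers": 1}, {"dp": [-0.02, 0, 0], "turn": [0, 0, 0], "fingers": 1}]'

```text
clock: 12.75
eef_pos: [612.4, -10.3, 175.5]
tcp_rot: [3.141, -0.027, 1.304]
contact_force: [-1.2, 2.4, -2.1]
opening: 0.278
grasp_force: 51.1
```

play_rows --rows '[{"dp": [-0.02, 0, 0], "turn": [0, 0, 0], "fingers": 1}]'

```text
clock: 12.83
eef_pos: [612.1, -11.0, 175.4]
tcp_rot: [3.141, -0.027, 1.304]
contact_force: [-1.1, 2.0, -3.2]
opening: 0.285
grasp_force: 51.1
```

play_rows --rows '[{"dp": [-0.02, 0, 0], "turn": [0, 0, 0], "fingers": 1}]'

```text
clock: 12.92
eef_pos: [611.9, -11.7, 175.4]
tcp_rot: [3.141, -0.028, 1.304]
contact_force: [-1.0, 6.4, -3.2]
opening: 0.275
grasp_force: 51.1
```

play_rows --rows '[{"dp": [0, 0, 0], "turn": [0, 0, 0], "fingers": 1}, {"dp": [0, 0, 0], "turn": [0, 0, 0], "fingers": 1}]'

```text
clock: 13.08
eef_pos: [611.9, -11.7, 175.4]
tcp_rot: [3.141, -0.028, 1.304]
contact_force: [-0.4, 1.8, -2.1]
opening: 0.282
grasp_force: 51.2
```

play_rows --rows '[{"dp": [0.02, 0, 0], "turn": [0, 0, 0], "fingers": 1}, {"dp": [0, 0, 0], "turn": [0, 0, 0], "fingers": 1}]'

```text
clock: 13.25
eef_pos: [611.9, -11.3, 175.3]
tcp_rot: [3.141, -0.027, 1.304]
contact_force: [-0.2, 0.3, -3.2]
opening: 0.282
grasp_force: 51.1
```

```bash
python3 go.py 609.7 -14.0 174 74.6;python3 - <<'E'
from rig import r
import numpy as np,cv2
from edges import *
f=r.grab_frame("side");np.savez("side8.npz",**f)
for a in(44,49,54): print(proj(f,[*((592.3+17.5)*xh+a*yh),185])[0],proj(f,[*((592.3+16.5)*xh+a*yh),201.5])[0])
cv2.imwrite("pics/pop.png",cv2.resize(f["pixels"][140:215,260:340,::-1],None,fx=7.5,fy=7.5,interpolation=cv2.INTER_CUBIC))
E
```

```text
t 13.25 pos [611.9 -11.3 175.3] rotdeg [179.96  -1.53  74.72] F [-0.2  0.3 -3.2] T [0.07 0.04 0.  ] open 0.282 g 51.1
dp units [-0.081 -0.036  0.032] mm [-3.2 -1.4  1.3] turn units [ 0.006 -0.256  0.021]
[302.02606018 187.18756094] [301.93386544 181.6743077 ]
[301.21614312 186.17864402] [301.11720667 180.67793523]
[300.41243159 185.17745735] [300.30685973 179.68926357]
```

View pics/pop.png

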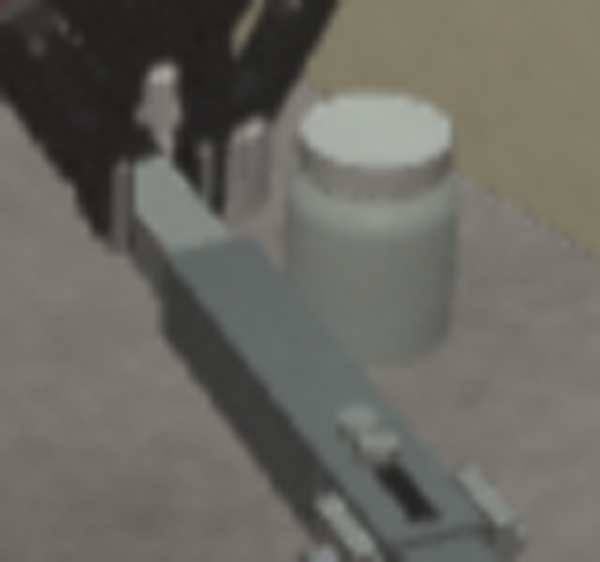

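The lateral spring force (about 5 N) has disappeared and a light stop was felt, so the button has popped. The picture shows the lever straight in the sleeve (crop (180,240)). I'll do a short pull test.

play_rows --rows '[{"dp": [0.02, 0, 0], "turn": [0, 0, 0], "fingers": 1}, {"dp": [0, 0, 0], "turn": [0, 0, 0], "fingers": 1}]'

```text
clock: 13.47
eef_pos: [612.2, -10.5, 175.4]
tcp_rot: [3.141, -0.027, 1.304]
contact_force: [-0.1, -0.7, -1.7]
opening: 0.283
grasp_force: 51.1
```

play_rows --rows '[{"dp": [0.02, 0, 0], "turn": [0, 0, 0], "fingers": 1}, {"dp": [0, 0, 0], "turn": [0, 0, 0], "fingers": 1}]'

```text
clock: 13.63
eef_pos: [612.3, -9.5, 175.4]
tcp_rot: [3.141, -0.027, 1.304]
contact_force: [-0.1, -0.1, -2.8]
opening: 0.28
grasp_force: 51.1
```

play_rows --rows '[{"dp": [0.015, 0, 0], "turn": [0, 0, 0], "fingers": 1}, {"dp": [0, 0, 0], "turn": [0, 0, 0], "fingers": 1}]'

```text
clock: 13.8
eef_pos: [612.2, -9.2, 175.3]
tcp_rot: [3.142, -0.027, 1.304]
contact_force: [0.3, -1.9, -2.4]
opening: 0.283
grasp_force: 51.1
```

Blocked both ways within about 2 mm with no side force, so the button is in the hole. I'll centre it, release and retreat upward.

play_rows --rows '[{"dp": [-0.03, 0, 0], "turn": [0, 0, 0], "fingers": 1}, {"dp": [0, 0, 0], "turn": [0, 0, 0], "fingers": 0.6}, {"dp": [0, 0, 0], "turn": [0, 0, 0], "fingers": 0.4}, {"dp": [0, 0, 0], "turn": [0, 0, 0], "fingers": 0.3}, {"dp": [0, 0, 0], "turn": [0, 0, 0], "fingers": 0.2}]'

```text
clock: 14.22
eef_pos: [612.1, -10.1, 175.5]
tcp_rot: [3.141, -0.027, 1.304]
contact_force: [-0.6, -0.2, 0.3]
opening: 0.798
grasp_force: 0.0
```

play_rows --rows '[{"dp": [0, 0, -0.2], "turn": [0, 0, 0], "fingers": 0.2}, {"dp": [0, 0, -0.5], "turn": [0, 0, 0], "fingers": 0.2}, {"dp": [0, 0, -0.9], "turn": [0, 0, 0], "fingers": 0.2}, {"dp": [0, 0, -0.9], "turn": [0, 0, 0], "fingers": 0.2}, {"dp": [0, 0, -0.5], "turn": [0, 0, 0], "fingers": 0.2}]'

```text
clock: 14.63
eef_pos: [612.3, -13.3, 300.1]
tcp_rot: [3.137, -0.028, 1.304]
contact_force: [1.7, 0.4, 0.2]
opening: 0.799
grasp_force: 0.0
```

play_rows --rows '[{"dp": [0.9, 0, 0], "turn": [0, 0, 0], "fingers": 0.2}, {"dp": [0.9, 0, 0], "turn": [0, 0, 0], "fingers": 0.2}, {"dp": [0.9, 0, 0], "turn": [0, 0, 0], "fingers": 0.2}, {"dp": [0, 0, 0], "turn": [0, 0, 0], "fingers": 0.2}, {"dp": [0, 0, 0], "turn": [0, 0, 0], "fingers": 0.2}]'

```text
clock: 15.05
eef_pos: [639.7, 92.5, 298.7]
tcp_rot: [3.141, -0.027, 1.307]
contact_force: [-0.7, -0.6, 0.8]
opening: 0.798
grasp_force: 0.0
```

Run:
```python
from rig import r
import numpy as np,cv2
for n in("side","top"): np.savez(n+"9.npz",**r.grab_frame(n))
s=cam=None
a=np.load("side9.npz")["pixels"][120:220,240:340,::-1];b=np.load("top9.npz")["pixels"][140:240,190:330,::-1]
k=lambda i,f:cv2.resize(i,None,fx=f,fy=f,interpolation=cv2.INTER_CUBIC)
a=k(a,3.3);b=k(b,3.3)
cv2.imwrite("pics/end.png",np.hstack([a,b]))
from edges import *
run("9",[("side",(255,140,300,200))])
```

```text
side [267.3 143.2 276.  153.7] z201.5 (np.float64(75.1), [600.5, 601.1], [273.5, 204.1]) z197.5 (np.float64(75.1), [603.2, 603.8], [281.0, 211.1]) z172.5 [620.1, 620.7]
side [273.8 163.2 299.1 196.8] z201.5 (np.float64(74.4), [576.2, 575.5], [155.4, -15.1]) z197.5 (np.float64(74.4), [578.7, 578.0], [162.0, -9.7]) z172.5 [594.5, 593.7]
side [281.6 160.9 273.9 161.5] z201.5 (np.float64(153.5), [600.6, 579.7], [160.2, 164.3]) z197.5 (np.float64(153.5), [603.3, 582.2], [166.9, 171.0]) z172.5 [620.1, 598.1]
side [272.1 169.4 258.7 151.6] z201.5 (np.float64(75.0), [560.5, 559.8], [126.1, 232.6]) z197.5 (np.float64(75.0), [562.9, 562.2], [132.6, 239.7]) z172.5 [577.9, 577.2]
side [261.3 143.9 267.6 143.1] z201.5 (np.float64(158.1), [582.6, 601.3], [275.5, 273.4]) z197.5 (np.float64(158.1), [585.1, 604.0], [283.0, 280.9]) z172.5 [601.2, 620.9]
side [292.3 199.3 280.7 183.6] z201.5 (np.float64(74.7), [556.3, 556.2], [-19.4, 53.8]) z197.5 (np.float64(74.7), [558.7, 558.6], [-14.0, 59.7]) z172.5 [573.5, 573.4]
side [281.2 180.4 272.9 169.7] z201.5 (np.float64(75.3), [562.8, 562.1], [67.2, 124.2]) z197.5 (np.float64(75.3), [565.2, 564.5], [73.2, 130.6]) z172.5 [580.3, 579.6]
side [295.4 152.3 290.9 149.2] z201.5 (np.float64(86.6), [654.6, 650.0], [192.5, 214.1]) z197.5 (np.float64(86.6), [657.7, 653.1], [199.4, 221.2]) z172.5 [677.0, 672.2]
```

View pics/end.png

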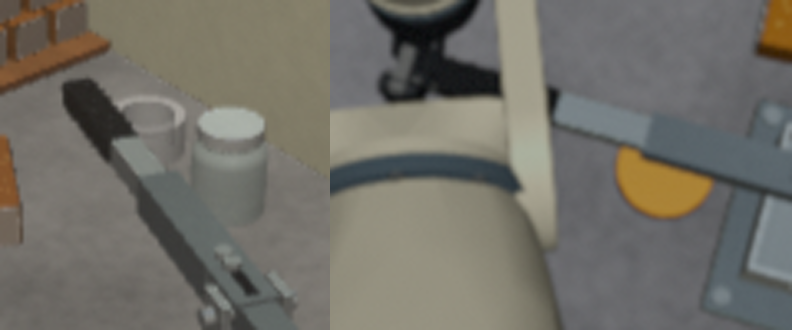

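The end picture shows the lever in line with the sleeve, about 73 mm of bare tube beyond the rim as expected (crop (115,140) to (140,175)), and the gripper clear above it. The lever's edges read about 75°, in line with the sleeve's 74.6°. I'll hand it in.

```bash
python3 -c "
from rig import r
print(r.sign_off())"
```

```text
the job is handed in; nothing more can be done
None
```

The lever is back in the press sleeve, let go, and the job is handed in: force feedback says the button popped out through the hole (not directly seen), and sign-off returned no verdict.

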